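Swing the bar to the fence and dress its top with two forward file strokes

TASK

Swing the loose bar about the post so that it lies in line against the fence of the filing fixture. Then take the file and make two full strokes straight across the top of the bar near its middle, pressing lightly, nose first and only forwards towards the fence, lifting the file clear of the bar for the way back so that it never drags the bar off the fence. Leave the bar flush along the fence and lay the file back flat on its mat, without disturbing the other things.

Things in the scene. Friction and masses are not known exactly. Their poses are not given: they have to be found in the camera images.
- fixture: low filing fixture fixed to the bench: dark base plate 8 mm thick, x = -55 to +63, y = -107 to +107 mm; origin on its underside, on the bench; x points forwards to the fence, y along the fence, z up. The fence is a straight steel strip along y, 16 mm thick, its face (towards -x) at x = +45 mm, its top at z = 44 mm. A steel end stop, 42 mm high, stands beyond the post, inner face at y = +88 mm
- post_top (a point): top centre of the fixture's round steel post, 16 mm across, at x = +8, y = +72, z = 44 mm of the fixture; it leaves a 29 mm slot to the fence
- bed: the fixture's smooth aluminium bed plate, same origin and axes as the fixture; top at z = 22 mm, from x = -52 to +43 and y = -105 to +81 mm. It rests on cushions: it begins to sink at roughly 1 to 5 N of pressure and then yields about 1 mm per 3 N, 6 mm at most. The bar slides easily on it (friction about 0.2)
- seat (a point): point on the fixture, with its axes, at x = +33, y = 0, z = 56 mm of it: where the top middle of the bar comes when the bar is flush against the fence (the bar's place along y is not important)
- bar: loose plain aluminium bar, 24 wide (x), 160 long (y), 34 mm high (z), 0.25 to 0.49 kg, lying on the bed. Origin: middle line of its underside, 8 mm from its +y end, which starts in the slot between post and fence. The free end, towards -y, starts askew by 0.2 to 0.4 rad on the robot's side; pushing it forwards swings the bar about the post until its yaw equals the fixture's
- bar_mid (a point): middle of the bar's top face, with the bar's axes (56 mm above the bench at rest)
- bar_free_end (a point): centre of the end face of the bar's free (-y) end, at mid height
- file: flat file: dark steel blade 145 x 34 x 6 mm with a rounded nose in front (+x, 70 mm ahead of the origin) and a square rear; steel backing up to z = 14; on top an upright wooden grip 90 long (x), 22 thick (y), z = 14 to 56 mm, centred on the origin. Origin: underside of the blade, x to the nose. 0.3 kg. It bites (friction about 1): drawn back while pressed, it drags the bar along
- mat: black rubber mat, 180 (x) x 100 (y) x 4 mm, fixed on the bench; origin: centre of its underside; the file starts flat on it, nose away from the robot, and returns to it
- swab_jar: white round jar with lid, 69 mm across, 74 mm high, a loose bystander; origin: centre of its underside
- silver_tape: roll of tape standing on its flat side, 55 mm across, 50 mm high, a loose bystander; origin: centre of its underside
- ink_bottle: white bottle with black cap, 58 mm across, 140 mm high, a loose bystander; origin: centre of its underside

How it is judged:
By the outcome, as a careful person would: the job done as asked, in the order asked, and still so for the second after the job is handed in, with the robot touching nothing.
It also fails if it takes over 62 s, if anything falls off the work surface, if the arm or the gripper's body presses on something with over 40 N, if the wrist force passes 120 N, or if a joint passes its speed limit or range.

ROBOT

A 6-joint arm with a two-finger parallel gripper is mounted at the origin on a cart in front of the work surface, level with it; the furniture and walls round the work are solid. World frame = base frame: x ahead of the robot, y to its left, z up, the work surface at z = 0. Lengths are in mm, angles in rad, forces in N, time in s.
With the tool pointing down it reaches from about 350 to 875 mm from the base axis. Payload 4.2 kg.
Tool frame: the origin (TCP) lies midway between the tips of the shut fingers; the grasp point (between the pads) lies 19 mm behind it; y points along the fingers, x is the direction in which the jaws open and shut, and the axes are right-handed (so a half turn about y gives the same grasp; the last joint's range is limited). The gripper opens to 85 mm and grips with 20 to 120 N. Pads are 22 mm wide; open, the fingers measure 114 mm over their backs; the gripper's body (76 mm by 85 mm) begins 54 mm behind the grasp point. The pads swing forward as they close: fully open they stand 13 mm farther back than shut.
Start: joints at [-1.014, 0.385, 0.008, 0, -1.194, -0.259], TCP at [183.402, -597.464, 231.312] pointing down, gripper open.
Joint ranges: [-3.14, 3.14], [-1.21, 2.06], [-1.07, 1.41], [-3.16, 2.05], [-2.99, -0.16], [-3.1, 3.1]. Speed limits (rad/s): [2.79, 2.79, 3.14, 3.14, 3.14, 3.14].

INTERFACE

Orientations are given as a unit quaternion [x, y, z, w].
In Python, from bench import read_state, get_image, job_done gives the robot as it stands.
- The arm moves only by the tool play_rows, never from a script. Its argument "series" is a list of rows, each a list of 7 numbers: the shift along the tool's x, y, z in m, then the turn, a rotation vector about the tool's x, y, z in rad, then the finger opening in m, from 0 to 0.0854. In form: [[x, y, z, wx, wy, wz, claw], ...]. A call has 1 to 10 rows; each row shifts and turns the pose as measured when the row begins, along the tool's axes as they then stand; what a row does not reach is not made up. A row lasts 1/10 s, in which the tool goes at most 50 mm and 8.59 degrees, less where a joint would pass 70% of its speed; a pose out of reach is approached as far as the arm can. A call with a gripper value outside its range is refused whole. The fingers move at their own pace and stop on an object; the grip force is fixed at half the most. Time passes only in rows, so rows that do not move let the fingers close. It gives the time, the measured TCP pose, the force and the opening at its end, in the units of the state.
- read_state(): the state, without advancing time (a new reading comes with each control period).
- get_image(name): name is "scene" or "top" or "wrist"; returns a dict with "color" (384x512x3 uint8, red, green, blue), "intrinsics" (3x3 intrinsics, pixels), "D" ([k1, k2, p1, p2, k3] as OpenCV has them; the pictures are not rectified), "origin" and "orientation" of the camera in the world. Camera axes: x right, y down, z forward; pixel columns grow to the right and rows downward; lengths in mm; the calibration is good to about 2 mm. A picture is of the moment at which its call begins. There is no depth.
- job_done(): hands the job in, once; it reports no verdict.
The state is a dict: "clock": time; "joints": joint angles; "joint_vel": joint speeds; "joint_efforts": joint torques, N m; "position": TCP position; "ee_rot": TCP orientation; "contact_force": force on the tool from outside, world axes, zero at the start; "wrist_torque": the same for the moment, N m; "gripper_width": finger opening in mm.
Only numpy, scipy, OpenCV 4.12 (cv2) and the standard library are available. Lean on these libraries where they do the work, as an engineer would, in place of code of your own. Each camera call takes 0.05 s, during which the arm holds its last target. There are 200 camera calls.

## Working session

There is one attempt and no reset: what is moved stays moved. The work goes in short steps, Python scripts to look and compute and a tool call to move; the robot and the scene stay as the last step left them, time stands still between calls to the robot, and variables do not carry over. Pictures are saved under pics/ and viewed, about 8 in all and at most 12, crops included, and the job is handed in when it is done.

Besides the shell and the picture viewer there is one more tool, called by a JSON object that holds its "fn" and its "kwargs". play_rows: Moves the arm, as the interface text tells. Its arguments: {"type":"object","properties":{"series":{"type":"array","items":{"type":"array","items":{"type":"number"}}}},"required":["series"]}

```bash
mkdir -p pics; ls
python3 - <<'E'
from bench import *
import cv2,numpy as np
s=read_state();print(s)
for n in("scene","top"):
    d=get_image(n);cv2.imwrite(f"pics/{n}0.png",cv2.resize(d["color"][:,:,::-1],(800,600),interpolation=cv2.INTER_CUBIC))
    np.savez(n+"0.npz",**d);print(n,d["origin"],d["orientation"],d["intrinsics"],d["D"])
E
```

```text
pics
{'clock': 0.0, 'joints': array([-1.01438382e+00,  3.85560134e-01,  6.64620035e-03, -5.44100436e-04,
       -1.19398150e+00, -2.58581277e-01]), 'joint_vel': array([-5.05237824e-04, -5.36129290e-04, -7.50245102e-05, -2.42580279e-04,
       -3.60706521e-04, -1.03213565e-03]), 'joint_efforts': array([ 1.76666877e-04, -3.92288697e+01,  1.88401330e+01,  4.18610036e+00,
       -4.52860739e-03,  2.37056344e-05]), 'position': array([ 183.25712624, -596.92727048,  230.22069428]), 'ee_rot': array([ 0.41971637,  0.56904669, -0.56816666, -0.42096399]), 'contact_force': array([-0.43107759,  0.2294352 , -0.37800731]), 'wrist_torque': array([-0.03933839,  0.0552161 , -0.0175048 ]), 'gripper_width': 85.74980677433423}
scene [-116.56125993  568.44371585  876.13568734] [-0.45650868  0.80034915 -0.34002526  0.18821235] [[495.5115977    0.         254.58547191]
 [  0.         495.5115977  189.59282327]
 [  0.           0.           1.        ]] [0.05559576 0.         0.         0.         0.        ]
top [ 433.08690516  158.96561555 1199.63074051] [-0.70484678  0.70600718 -0.05600271  0.04010708] [[496.66948843   0.         253.55382239]
 [  0.         496.66948843 199.66921596]
 [  0.           0.           1.        ]] [0.06071706 0.         0.         0.         0.        ]
```

View pics/scene0.png

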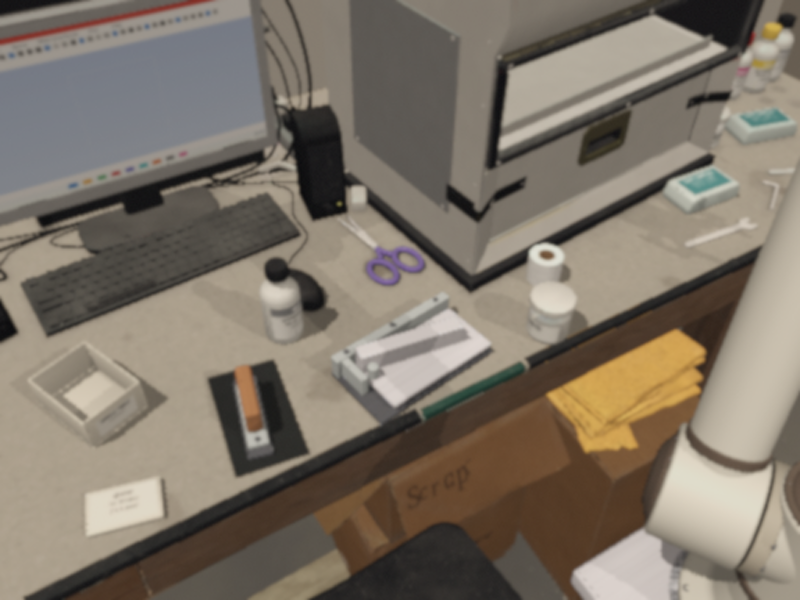

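View pics/top0.png

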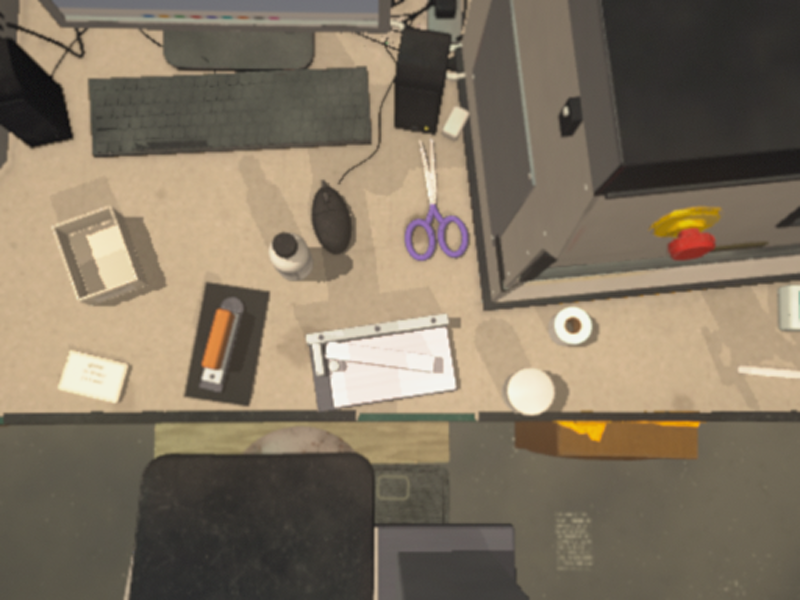

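The scene view shows the fixture at about (410,355) and the file on its mat at (255,415). In the top view the fixture is at about (385,365) with the bar askew, the file at (220,345), the jar at (530,390), the tape at (573,326) and the bottle at (288,255). Next I'll enlarge both views.

```bash
python3 - <<'E'
import cv2,numpy as np
c=np.load("top0.npz")["color"][175:270,110:310,::-1]
cv2.imwrite("pics/topc.png",cv2.resize(c,None,fx=4,fy=4,interpolation=cv2.INTER_CUBIC))
c=np.load("scene0.npz")["color"][180:310,120:320,::-1]
cv2.imwrite("pics/scenec.png",cv2.resize(c,None,fx=4,fy=4,interpolation=cv2.INTER_CUBIC))
E
cat > h.py <<'E'
import numpy as np,cv2
from scipy.spatial.transform import Rotation as R
def px2w(d,uv,z):
    uv=np.array(uv,float).reshape(-1,1,2)
    n=cv2.undistortPoints(uv,d["intrinsics"],d["D"])[:,0]
    r=R.from_quat(d["orientation"]).apply(np.c_[n,np.ones(len(n))])
    o=np.array(d["origin"]);z=np.broadcast_to(z,len(r))
    return o+r*((z-o[2])/r[:,2])[:,None]
def w2px(d,P):
    Rm=R.from_quat(d["orientation"]).inv()
    rv=Rm.as_rotvec();t=-Rm.apply(d["origin"])
    return cv2.projectPoints(np.array(P,float).reshape(-1,1,3),rv,t,d["intrinsics"],d["D"])[0][:,0]
E
```

```text
(no output)
```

View pics/topc.png

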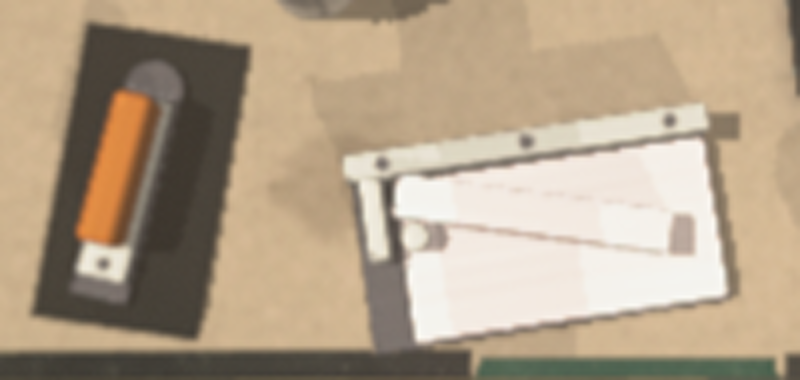

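View pics/scenec.png

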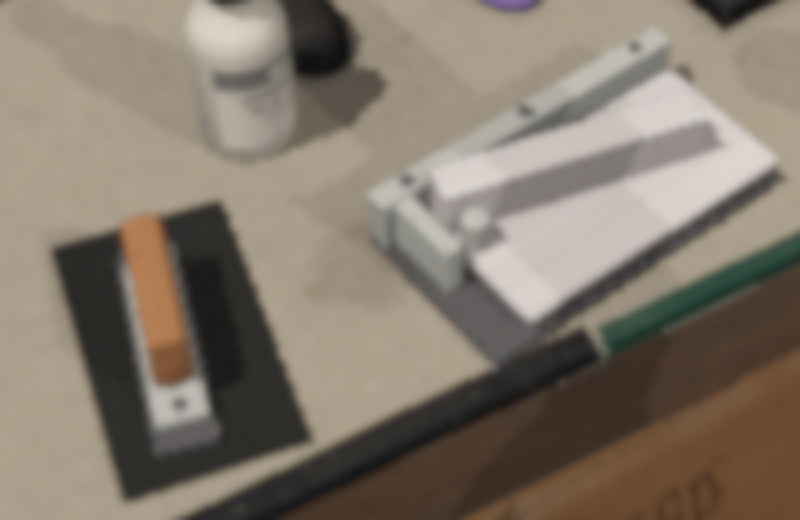

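```bash
cat > m.py <<'E'
from h import *
t=dict(np.load("top0.npz"));s=dict(np.load("scene0.npz"))
def T(p,z):return px2w(t,(np.array(p,float)+.5)/4-.5+[110,175],z)[:,:2].round(1)
def S(p,z):return px2w(s,(np.array(p,float)+.5)/4-.5+[120,180],z)[:,:2].round(1)
a=lambda A,B:np.arctan2(*(B-A)[::-1])
f=T([(382,163),(526,141),(669,120),(416,236)],44);print("T screws,post",f.tolist(),a(f[2],f[0])-np.pi/2)
g=S([(406,180),(526,111),(635,48),(476,218)],44);print("S screws,post",g.tolist(),a(g[2],g[0])-np.pi/2)
print("fence corners",T([(344,157),(705,103),(709,130),(348,181)],44).tolist())
b=T([(728,297),(703,140),(416,344)],22);print("T bed",b.tolist())
print("S bed",S([(777,160),(672,71),(535,322)],22).tolist())
r=T([(397,178),(395,217),(670,213),(668,253)],56);print("bar",r.tolist(),a((r[2]+r[3])/2,(r[0]+r[1])/2)-np.pi/2)
print("Sbar",S([(432,180),(450,204),(715,121)],56).tolist())
m=T([(88,22),(249,46),(198,338),(33,315)],4);print("mat",m.tolist(),m.mean(0))
m=S([(54,247),(220,203),(312,440),(126,500)],4);print("Smat",m.tolist(),m.mean(0))
print("grip T",T([(117,90),(155,96),(110,244),(78,237)],60).tolist());print("nose",T([(158,60)],10).tolist(),"rear",T([(70,298),(127,302)],10).tolist())
print("grip S",S([(122,219),(158,216),(190,345),(152,352)],60).tolist(),"rear",S([(155,452),(217,440)],10).tolist())
def F(p,z):return px2w(t,np.array(p,float)*.64,z)[:,:2].round(0).tolist()
print("jar",F([(530,392)],74),"tape",F([(573,326)],50),"bottle",F([(286,247)],140))
E
python3 m.py
```

```text
T screws,post [[554.3, 245.8], [567.2, 161.9], [579.5, 77.9], [511.7, 225.6]] 0.1489773194638886
S screws,post [[554.0, 246.7], [566.1, 161.6], [578.0, 78.7], [509.9, 226.7]] 0.14189705460416402
fence corners [[557.8, 267.9], [589.6, 56.7], [573.6, 54.5], [543.8, 265.4]]
T bed [[476.9, 42.5], [570.3, 56.2], [449.9, 226.4]]
S bed [[476.6, 44.8], [568.3, 57.1], [446.6, 226.4]]
bar [[544.3, 236.2], [521.8, 237.1], [523.9, 78.7], [500.9, 80.1]] -0.13057240944581783
Sbar [[537.1, 239.0], [516.8, 238.9], [495.2, 78.6]]
mat [[644.5, 426.9], [629.9, 329.9], [454.3, 356.4], [468.4, 453.6]] [549.275 391.7  ]
Smat [[642.3, 426.5], [625.0, 332.4], [451.5, 358.3], [467.0, 454.7]] [546.45  392.975]
grip T [[595.0, 396.7], [591.5, 375.0], [506.6, 398.1], [510.6, 416.2]]
nose [[620.3, 383.2]] rear [[478.1, 430.9], [475.5, 397.6]]
grip S [[593.6, 397.4], [585.8, 380.0], [497.8, 399.8], [503.6, 417.9]] rear [[482.0, 432.0], [472.5, 401.8]]
jar [[470.0, -60.0]] tape [[569.0, -132.0]] bottle [[669.0, 287.0]]
```

```bash
cat > plan.py <<'E'
# plan(target xyz mm, yaw of tool z or x..): prints delta in tool axes
from h import *
from bench import read_state
def Rt(yaw):  # jaws (tool x) along +-fixture y at yaw, tool y down
    x=np.array([-np.sin(yaw),np.cos(yaw),0]);y=np.array([0,0,-1.])
    return R.from_matrix(np.c_[x,y,np.cross(x,y)])
def show(p,yaw):
    s=read_state();r=R.from_quat(s["ee_rot"]);q=Rt(yaw)
    for g in(q,q*R.from_rotvec([0,np.pi,0])):
        d=(r.inv()*g).as_rotvec()
        if np.linalg.norm(d)<1.6: print("turn(tool)",d.round(3))
    print("now",s["position"].round(1),"F",s["contact_force"].round(1),"w",s["gripper_width"].round(1),"t",s["clock"],"j",s["joints"].round(2))
    print("shift in present axes",r.inv().apply(np.array(p)-s["position"]).round(1), "in target axes",[g.inv().apply(np.array(p)-s["position"]).round(1).tolist() for g in (q,q*R.from_rotvec([0,np.pi,0]))])
O=np.array([514.6,154.2]);YAW=.146
def fx(x,y,z):c,s_=np.cos(YAW),np.sin(YAW);return [O[0]+c*x-s_*y,O[1]+s_*x+c*y,z]
E
python3 - <<'E'
from plan import *
s=read_state();print(R.from_quat(s["ee_rot"]).as_matrix().round(3))
show([420,-250,220],YAW)
print(fx(-45,-8,100),fx(-75,-8,22),fx(0,-8,22))
E
```

```text
[[-0.293 -0.001 -0.956]
 [ 0.956  0.002 -0.293]
 [ 0.002 -1.     0.   ]]
turn(tool) [-0.     0.152  0.002]Traceback (most recent call last):
  File "<stdin>", line 3, in <module>
  File "plan.py", line 12, in show
    print("now",s["position"].round(1),"F",s["contact_force"].round(1),"w",s["gripper_width"].round(1),"t",s["clock"],"j",s["joints"].round(2))
                                                                           ^^^^^^^^^^^^^^^^^^^^^^^^
AttributeError: 'float' object has no attribute 'round'
```

{"fn": "play_rows", "kwargs": {"series": [[0.034,0,-0.032,0,0.076,0,0.085],[0.034,0,-0.032,0,0.076,0,0.085],[0.034,0,-0.032,0,0,0,0.085],[0.034,0,-0.032,0,0,0,0.085],[0.034,0,-0.032,0,0,0,0.085],[0.034,0,-0.032,0,0,0,0.085],[0.034,0,-0.032,0,0,0,0.085],[0.034,0,-0.032,0,0,0,0.085],[0.034,0,-0.032,0,0,0,0.085]]}}

```text
clock: 1.0
position: [420.5, -239.0, 225.6]
ee_rot: [0.464, 0.531, -0.53, -0.471]
contact_force: [0.5, -0.6, -0.1]
gripper_width: 84.9
```

```bash
sed -i 's/s\["gripper_width"\].round(1)/round(s["gripper_width"],1)/' plan.py; python3 -c "
from plan import *
show(fx(-50,-8,120),YAW)"
```

```text
turn(tool) [-0.005 -0.019  0.009]
now [ 420.5 -239.   225.6] F [ 0.5 -0.6 -0.1] w 84.9 t 1.0 j [-0.18  0.15 -0.33 -0.01 -1.1  -1.26]
shift in present axes [368.3 108.3 -93.9] in target axes [[367.4, 105.6, -100.3], [-367.4, 105.6, 100.3]]
```

{"fn": "play_rows", "kwargs": {"series": [[0.041,0,-0.01,0,-0.019,0,0.085],[0.041,0,-0.01,0,0,0,0.085],[0.041,0,-0.011,0,0,0,0.085],[0.041,0.01,-0.011,0,0,0,0.085],[0.041,0.015,-0.011,0,0,0,0.085],[0.041,0.015,-0.011,0,0,0,0.085],[0.041,0.02,-0.011,0,0,0,0.085],[0.041,0.02,-0.011,0,0,0,0.085],[0.039,0.02,-0.011,0,0,0,0.085],[0,0,0,0,0,0,0.085]]}}

```text
clock: 2.0
position: [464.5, 159.1, 124.3]
ee_rot: [0.457, 0.539, -0.535, -0.463]
contact_force: [0.1, -0.2, -0.5]
gripper_width: 85.0
```

```bash
python3 -c "
from plan import *
show(fx(-50,-8,24),YAW)"
```

```text
turn(tool) [-0.002  0.008  0.009]
now [464.5 159.1 124.3] F [ 0.1 -0.2 -0.5] w 85.0 t 2.0 j [ 0.66  0.27 -0.46 -0.01 -0.84 -2.06]
shift in present axes [-21.  100.1   1.2] in target axes [[-20.1, 100.3, 1.2], [20.1, 100.3, -1.2]]
```

{"fn": "play_rows", "kwargs": {"series": [[-0.01,0.015,0.001,0,0.004,0.005,0.085],[-0.009,0.015,0,0,0.004,0.004,0.085],[0,0.015,0,0,0,0,0.085],[0,0.015,0,0,0,0,0.085],[0,0.015,0,0,0,0,0.085],[0,0.014,0,0,0,0,0.085],[0,0.006,0,0,0,0,0.085],[0,0,0,0,0,0,0.085]]}}

```text
clock: 2.8
position: [465.1, 138.6, 25.2]
ee_rot: [-0.461, -0.534, 0.537, 0.462]
contact_force: [0.2, -0.2, -0.5]
gripper_width: 85.1
```

Run:
```python
from plan import *
from bench import get_image
show(fx(-11,-8,26),YAW)
d=get_image("scene");cv2.imwrite("pics/s1.png",cv2.resize(d["color"][150:290,190:340,::-1],None,fx=4,fy=4,interpolation=cv2.INTER_CUBIC))
```

```text
turn(tool) [-0.005  0.001 -0.002]
now [465.1 138.6  25.2] F [ 0.2 -0.2 -0.5] w 85.1 t 2.8 j [ 0.62  0.42 -0.57 -0.   -0.58 -2.05]
shift in present axes [  0.2  -1.  -40.3] in target axes [[0.2, -0.8, -40.3], [-0.2, -0.8, 40.3]]
```

View pics/s1.png

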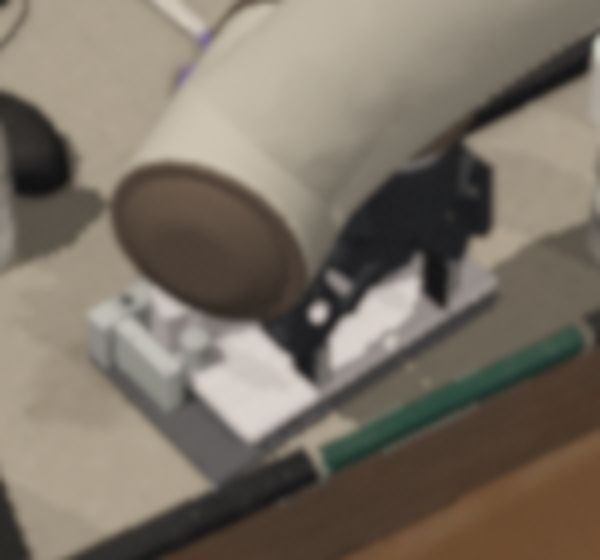

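Both fingers stand on the robot's side of the bar, just above the bed at (305,365) and (435,290). I'll push forwards.

{"fn": "play_rows", "kwargs": {"series": [[0,0,-0.008,0,0,0,0.085],[0,0,-0.008,0,0,0,0.085],[0,0,-0.006,0,0,0,0.085],[0,0,-0.006,0,0,0,0.085],[0,0,-0.006,0,0,0,0.085],[0,0,-0.006,0,0,0,0.085],[0,0,-0.006,0,0,0,0.085],[0,0,-0.005,0,0,0,0.085],[0,0,-0.003,0,0,0,0.085],[0,0,0,0,0,0,0.085]]}}

```text
clock: 3.85
position: [525.3, 148.0, 27.9]
ee_rot: [-0.462, -0.535, 0.536, 0.462]
contact_force: [-0.3, 0.0, 0.4]
gripper_width: 85.4
```

```bash
python3 -c "
from plan import *
show(fx(10,-8,25),YAW)"
```

```text
turn(tool) [-0.     0.001 -0.   ]
now [525.3 148.   27.9] F [-0.3  0.   0.4] w 85.4 t 3.85 j [ 0.57  0.49 -0.43  0.   -0.66 -2.  ]
shift in present axes [-0.3  2.9 -0.4] in target axes [[-0.3, 2.9, -0.4], [0.3, 2.9, 0.4]]
```

{"fn": "play_rows", "kwargs": {"series": [[0,0.001,-0.002,0,0,0,0.085],[0,0,-0.002,0,0,0,0.085],[0,0,0,0,0,0,0.085]]}}

```text
clock: 4.15
position: [525.8, 147.2, 25.9]
ee_rot: [-0.461, -0.533, 0.538, 0.463]
contact_force: [0.3, 0.3, 0.5]
gripper_width: 85.0
```

{"fn": "play_rows", "kwargs": {"series": [[0,0,-0.002,0,0,0,0.085],[0,0,-0.002,0,0,0,0.085]]}}

```text
clock: 4.35
position: [525.9, 146.3, 25.0]
ee_rot: [-0.459, -0.53, 0.541, 0.465]
contact_force: [-6.8, 0.5, 3.0]
gripper_width: 85.5
```

Run:
```python
from plan import *
from bench import get_image
show(fx(10,-8,25),YAW)
print(read_state()["wrist_torque"])
d=get_image("top");np.savez("top1.npz",**d);cv2.imwrite("pics/t1.png",cv2.resize(d["color"][185:270,180:300,::-1],None,fx=6,fy=6,interpolation=cv2.INTER_CUBIC))
```

```text
turn(tool) [-0.017  0.001 -0.005]
now [525.9 146.3  25. ] F [-6.8  0.5  3. ] w 85.5 t 4.35 j [ 0.57  0.5  -0.41 -0.   -0.68 -1.99]
shift in present axes [ 1.5 -0.  -0. ] in target axes [[1.5, -0.0, -0.0], [-1.5, -0.0, 0.0]]
[0.16676371 1.75043698 0.15415487]
```

View pics/t1.png

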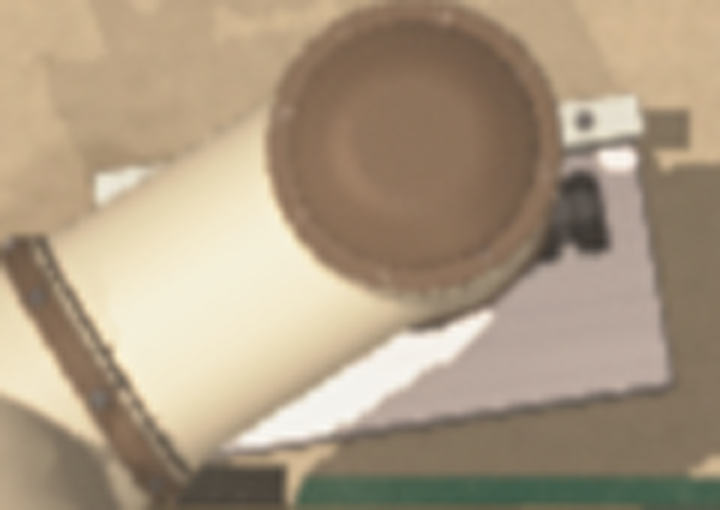

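{"fn": "play_rows", "kwargs": {"series": [[0,0,0.008,0,0,0,0.085],[0,0,0.015,-0.01,0,0,0.085],[0,-0.02,0.01,-0.005,0,0,0.085],[0,-0.03,0,0,0,0,0.06],[0,-0.03,0,0,0,0,0.06],[0,-0.03,0,0,0,0,0.06],[0.02,0,-0.01,0,0.12,0,0.06],[0.03,0,-0.01,0,0.12,0,0.06],[0.04,0,-0.01,0,0.12,0,0.06],[0,0,0,0,0,0,0.06]]}}

```text
clock: 5.4
position: [528.6, 237.4, 145.0]
ee_rot: [0.557, 0.448, -0.431, -0.551]
contact_force: [-0.1, 0.3, 0.1]
gripper_width: 60.5
```

```bash
python3 -c "
from plan import *
show([551,397,100],-.224)"
```

```text
turn(tool) [ 0.02  -0.006  0.013]
now [528.6 237.4 145. ] F [-0.1  0.3  0.1] w 60.5 t 5.4 j [ 0.71  0.37 -0.25  0.01 -0.93 -2.51]
shift in present axes [159.9  46.9  15.4] in target axes [[160.6, 45.0, 13.6], [-160.6, 45.0, -13.6]]
```

{"fn": "play_rows", "kwargs": {"series": [[0.035,0,0.003,0.01,-0.003,0.007,0.06],[0.035,0,0.003,0.01,-0.003,0.006,0.06],[0.035,0.01,0.003,0,0,0,0.06],[0.035,0.015,0.003,0,0,0,0.06],[0.02,0.02,0.002,0,0,0,0.06],[0,0,0,0,0,0,0.06],[0,0,0,0,0,0,0.06]]}}

```text
clock: 6.1
position: [553.0, 402.7, 101.5]
ee_rot: [-0.552, -0.446, 0.438, 0.552]
contact_force: [-0.3, 0.8, 0.5]
gripper_width: 60.1
```

Run:
```python
from plan import *
from bench import get_image
show([551,397,24],-.224)
d=get_image("wrist");np.savez("w1.npz",**d);cv2.imwrite("pics/w1.png",cv2.resize(d["color"][:,:,::-1],(800,600)))
d=get_image("top");np.savez("top2.npz",**d);cv2.imwrite("pics/t2.png",cv2.resize(d["color"][180:275,180:310,::-1],None,fx=6,fy=6,interpolation=cv2.INTER_CUBIC))
```

```text
turn(tool) [0.007 0.005 0.009]
now [553.  402.7 101.5] F [-0.3  0.8  0.5] w 60.1 t 6.1 j [ 0.87  0.58 -0.01  0.   -0.97 -2.66]
shift in present axes [-6.7 77.5  1.3] in target axes [[-6.0, 77.5, 0.7], [6.0, 77.5, -0.7]]
```

View pics/w1.png

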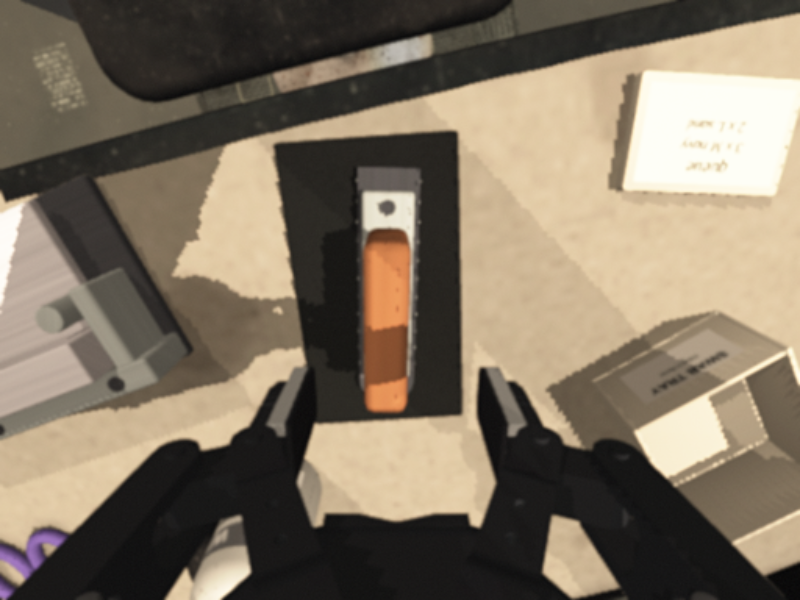

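View pics/t2.png

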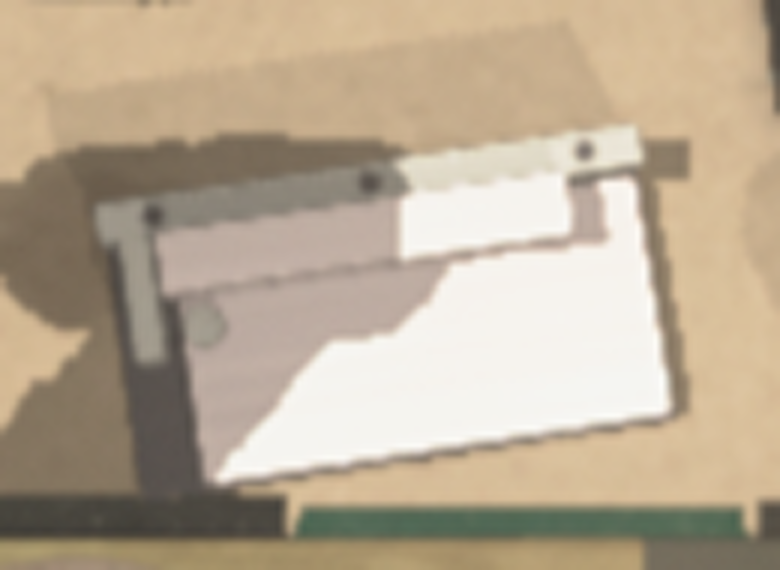

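Run:
```python
from plan import *
t=dict(np.load("top2.npz"));w=dict(np.load("w1.npz"))
T=lambda p,z:px2w(t,(np.array(p,float)+.5)/6-.5+[180,180],z)[:,:2]
b=T([(155,232),(160,297),(568,178),(575,240)],56);print(b.round(1).tolist())
c,s=np.cos(YAW),np.sin(YAW);print("in fixture",((b-O)@np.array([[c,-s],[s,c]])).round(1).tolist())
W=lambda p,z:px2w(w,(np.array(p,float)+.5)*.64-.5,z)[:,:2].round(1).tolist()
print("grip",W([(365,236),(407,236),(365,405),(408,405)],60),"rear",W([(357,168),(420,168)],10))
```

```text
[[546.4, 244.1], [521.4, 242.0], [567.2, 85.0], [543.1, 82.5]]
in fixture [[44.5, 84.3], [19.5, 85.8], [42.0, -76.1], [17.8, -75.1]]
grip [[503.2, 400.4], [507.3, 418.4], [587.2, 379.5], [592.1, 400.8]] rear [[475.7, 399.7], [483.0, 432.4]]
```

{"fn": "play_rows", "kwargs": {"series": [[-0.003,0.012,0.001,0.004,0.003,0.005,0.06],[-0.003,0.015,0.001,0.003,0.002,0.004,0.06],[0,0.015,0.001,0,0,0,0.06],[0,0.015,0,0,0,0,0.06],[0,0.012,0,0,0,0,0.06],[0,0.006,0,0,0,0,0.06],[0,0.003,0,0,0,0,0.06],[0,0,0,0,0,0,0.06]]}}

```text
clock: 7.0
position: [549.2, 391.0, 20.5]
ee_rot: [-0.554, -0.439, 0.438, 0.555]
contact_force: [-0.1, -0.2, -0.4]
gripper_width: 60.1
```

```bash
python3 -c "
from plan import *
show([549,398,24],-.224)"
```

```text
turn(tool) [-0.    -0.008  0.001]
now [549.2 391.   20.5] F [-0.1 -0.2 -0.4] w 60.1 t 7.0 j [ 0.86  0.66 -0.09 -0.   -0.82 -2.66]
shift in present axes [ 6.8 -3.5  1.8] in target axes [[6.8, -3.5, 1.7], [-6.8, -3.5, -1.7]]
```

{"fn": "play_rows", "kwargs": {"series": [[0.006,-0.003,0.002,0,-0.008,0,0.06],[0,0,0,0,0,0,0.06]]}}

```text
clock: 7.2
position: [549.3, 398.2, 24.8]
ee_rot: [-0.552, -0.442, 0.44, 0.553]
contact_force: [0.5, -0.1, 0.1]
gripper_width: 59.7
```

{"fn": "play_rows", "kwargs": {"series": [[0,0,0,0,0,0,0.04],[0,0,0,0,0,0,0.015],[0,0,0,0,0,0,0.015],[0,0,0,0,0,0,0.015],[0,0,0,0,0,0,0.015],[0,0,0,0,0,0,0.015]]}}

```text
clock: 7.8
position: [549.5, 399.3, 26.5]
ee_rot: [-0.552, -0.443, 0.439, 0.553]
contact_force: [1.0, 0.3, -0.6]
gripper_width: 21.1
```

```bash
python3 -c "
from plan import *
show([549,398,24],-.224);print(R.from_quat(read_state()['ee_rot']).as_matrix().round(3))"
```

```text
turn(tool) [0.002 0.002 0.005]
now [549.5 399.3  26.5] F [ 1.   0.3 -0.6] w 21.1 t 7.8 j [ 0.87  0.66 -0.08 -0.   -0.83 -2.66]
shift in present axes [-1.3  2.5  0.2] in target axes [[-1.3, 2.5, 0.2], [1.3, 2.5, -0.2]]
[[ 0.221  0.004 -0.975]
 [ 0.975  0.005  0.221]
 [ 0.005 -1.    -0.002]]
```

{"fn": "play_rows", "kwargs": {"series": [[0,-0.015,0,0,0,0,0.015],[0,-0.03,0,0,0,0,0.015],[0,-0.03,0,0,0,0,0.015],[-0.02,-0.01,0,0,-0.09,0,0.015],[-0.03,0,0,0,-0.12,0,0.015],[-0.03,0,0,0,-0.12,0,0.015],[-0.03,0,0,0,-0.04,0,0.015],[-0.03,0,0,0,0,0,0.015],[0,0,0,0,0,0,0.015]]}}

```text
clock: 8.7
position: [546.1, 254.7, 117.3]
ee_rot: [0.457, 0.54, -0.539, -0.458]
contact_force: [-0.0, -0.4, -3.7]
gripper_width: 21.4
```

```bash
python3 -c "
from plan import *
show(fx(-20,4,100),YAW)"
```

```text
turn(tool) [-0.     0.018  0.002]
now [546.1 254.7 117.3] F [-0.  -0.4 -3.7] w 21.4 t 8.7 j [ 0.7   0.45 -0.2  -0.   -0.92 -2.11]
shift in present axes [-89.6  17.1  67.5] in target axes [[-90.8, 17.3, 65.8], [90.8, 17.3, -65.8]]
```

{"fn": "play_rows", "kwargs": {"series": [[-0.02,0,0.012,0,0.01,0.001,0.015],[-0.023,0.002,0.016,0,0.008,0,0.015],[-0.023,0.006,0.016,0,0,0,0.015],[-0.018,0.006,0.014,0,0,0,0.015],[-0.004,0.004,0.006,0,0,0,0.015],[0,0,0,0,0,0,0.015],[0,0,0,0,0,0,0.015]]}}

```text
clock: 9.4
position: [495.6, 156.5, 102.4]
ee_rot: [0.462, 0.537, -0.532, -0.463]
contact_force: [0.2, 0.4, -3.2]
gripper_width: 21.3
```

Run:
```python
from plan import *
from bench import get_image
show(fx(-20,4,90),YAW)
d=get_image("scene");np.savez("s2.npz",**d);cv2.imwrite("pics/s2.png",cv2.resize(d["color"][160:300,190:340,::-1],None,fx=4,fy=4,interpolation=cv2.INTER_CUBIC))
```

```text
turn(tool) [ 0.005 -0.001  0.004]
now [495.6 156.5 102.4] F [ 0.2  0.4 -3.2] w 21.3 t 9.4 j [ 0.62  0.34 -0.42 -0.   -0.8  -2.04]
shift in present axes [-1.1 12.4  1.6] in target axes [[-1.0, 12.4, 1.6], [1.0, 12.4, -1.6]]
```

View pics/s2.png

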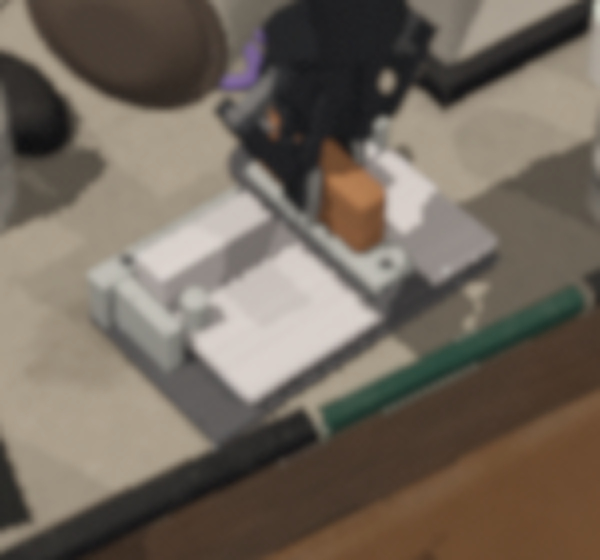

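The file is level above the bar, square to the fence, with its nose at about (240,165), and the bar lies along the fence. I'll descend until it touches.

{"fn": "play_rows", "kwargs": {"series": [[0,0.006,0.001,0.002,0,0.002,0.015],[0,0.007,0,0.002,0,0.002,0.015],[0,0.005,0,0,0,0,0.015],[0,0,0,0,0,0,0.015]]}}

```text
clock: 9.85
position: [496.5, 159.3, 83.1]
ee_rot: [0.462, 0.536, -0.534, -0.462]
contact_force: [-0.7, 0.1, -3.3]
gripper_width: 21.3
```

{"fn": "play_rows", "kwargs": {"series": [[0,0.002,0,0,0,0,0.015],[0,0,0,0,0,0,0.015]]}}

```text
clock: 10.05
position: [496.5, 159.5, 80.4]
ee_rot: [0.462, 0.536, -0.535, -0.462]
contact_force: [-0.3, 0.3, -3.5]
gripper_width: 21.3
```

{"fn": "play_rows", "kwargs": {"series": [[0,0.002,0,0,0,0,0.015]]}}

```text
clock: 10.15
position: [496.9, 159.6, 78.6]
ee_rot: [0.462, 0.536, -0.535, -0.461]
contact_force: [0.3, -0.7, -2.6]
gripper_width: 21.5
```

```bash
python3 -c "
from plan import *
show(fx(-20,4,79),YAW)"
```

```text
turn(tool) [0.002 0.002 0.001]
now [496.9 159.6  78.6] F [ 0.3 -0.7 -2.6] w 21.5 t 10.15 j [ 0.62  0.38 -0.44  0.   -0.75 -2.05]
shift in present axes [-4.  -0.4  3.2] in target axes [[-4.0, -0.4, 3.2], [4.0, -0.4, -3.2]]
```

{"fn": "play_rows", "kwargs": {"series": [[-0.001,0.001,0,0,0,0,0.015]]}}

```text
clock: 10.25
position: [497.4, 159.0, 78.0]
ee_rot: [0.462, 0.537, -0.534, -0.461]
contact_force: [-0.9, -0.0, 2.0]
gripper_width: 21.3
```

{"fn": "play_rows", "kwargs": {"series": [[0,0.001,0,0,0,0,0.015]]}}

```text
clock: 10.35
position: [497.7, 159.0, 77.6]
ee_rot: [0.462, 0.537, -0.534, -0.461]
contact_force: [-1.8, -0.3, 1.4]
gripper_width: 21.2
```

{"fn": "play_rows", "kwargs": {"series": [[0,0.001,0,0,0,0,0.015]]}}

```text
clock: 10.45
position: [497.8, 158.9, 77.2]
ee_rot: [0.462, 0.537, -0.534, -0.461]
contact_force: [-1.4, -0.3, 3.4]
gripper_width: 21.3
```

{"fn": "play_rows", "kwargs": {"series": [[0,0.0007,-0.005,0,0,0,0.015],[0,0.0007,-0.008,0,0,0,0.015],[0,0.0007,-0.008,0,0,0,0.015]]}}

```text
clock: 10.75
position: [519.4, 162.0, 76.9]
ee_rot: [0.462, 0.538, -0.534, -0.46]
contact_force: [-3.2, -0.1, 5.1]
gripper_width: 21.4
```

```bash
python3 -c "
from plan import *
show(fx(88,4,77),YAW)"
```

```text
turn(tool) [0.006 0.003 0.001]
now [519.4 162.   76.9] F [-3.2 -0.1  5.1] w 21.4 t 10.75 j [ 0.6   0.41 -0.39  0.   -0.76 -2.02]
shift in present axes [ -3.3   0.3 -82.1] in target axes [[-3.0, -0.1, -82.1], [3.0, -0.1, 82.1]]
```

{"fn": "play_rows", "kwargs": {"series": [[0,0.0005,-0.01,0.001,0,0,0.015],[0,0.0005,-0.01,0.001,0,0,0.015],[0,0.0005,-0.01,0.001,0,0,0.015]]}}

```text
clock: 11.05
position: [551.9, 166.6, 76.6]
ee_rot: [0.462, 0.537, -0.535, -0.461]
contact_force: [-2.5, -1.3, 6.2]
gripper_width: 21.0
```

```bash
python3 -c "
from plan import *
show(fx(88,4,77),YAW)"
```

```text
turn(tool) [0.002 0.004 0.001]
now [551.9 166.6  76.6] F [-2.5 -1.3  6.2] w 21.0 t 11.05 j [ 0.57  0.46 -0.31  0.   -0.8  -2.  ]
shift in present axes [ -3.1  -0.3 -49.2] in target axes [[-2.9, -0.4, -49.2], [2.9, -0.4, 49.2]]
```

{"fn": "play_rows", "kwargs": {"series": [[0,0.0004,-0.01,0,0.001,0,0.015],[0,0.0004,-0.01,0,0.001,0,0.015],[0,0.0004,-0.01,0,0.001,0,0.015]]}}

```text
clock: 11.35
position: [584.6, 170.9, 76.4]
ee_rot: [0.462, 0.535, -0.535, -0.462]
contact_force: [-3.2, -1.1, 6.1]
gripper_width: 21.0
```

{"fn": "play_rows", "kwargs": {"series": [[0,0.0005,-0.008,0,0,0,0.015],[0,0.0005,-0.006,0,0,0,0.015]]}}

```text
clock: 11.55
position: [600.2, 172.6, 76.0]
ee_rot: [-0.462, -0.534, 0.536, 0.462]
contact_force: [-5.0, 0.5, 6.1]
gripper_width: 21.2
```

{"fn": "play_rows", "kwargs": {"series": [[0,-0.008,-0.003,0,0,0,0.015],[0,-0.012,0,0,0,0,0.015],[0,0,0,0,0,0,0.015]]}}

```text
clock: 11.85
position: [605.4, 173.2, 94.5]
ee_rot: [-0.463, -0.534, 0.536, 0.462]
contact_force: [0.0, 0.1, -3.4]
gripper_width: 21.4
```

```bash
python3 -c "
from plan import *
show(fx(-20,4,100),YAW)"
```

```text
turn(tool) [-0.002 -0.001 -0.002]
now [605.4 173.2  94.5] F [ 0.   0.1 -3.4] w 21.4 t 11.85 j [ 0.54  0.51 -0.15  0.   -0.91 -1.96]
shift in present axes [ -1.7  -5.3 112.6] in target axes [[-1.5, -5.5, 112.6], [1.5, -5.5, -112.6]]
```

{"fn": "play_rows", "kwargs": {"series": [[0,-0.004,0.012,0,0,0,0.015],[0,0,0.02,0,0,0,0.015],[0,0,0.02,0,0,0,0.015],[0,0,0.02,0,0,0,0.015],[-0.002,0,0.018,0,0,0,0.015],[-0.002,0,0.01,0,0,0,0.015],[0,0,0.004,0,0,0,0.015],[0,0,0,0,0,0,0.015]]}}

```text
clock: 12.65
position: [494.1, 151.9, 97.7]
ee_rot: [-0.462, -0.533, 0.536, 0.464]
contact_force: [0.3, 0.6, -4.2]
gripper_width: 20.7
```

```bash
python3 -c "
from plan import *
show(fx(-20,4,83),YAW)"
```

```text
turn(tool) [-0.005 -0.002 -0.001]
now [494.1 151.9  97.7] F [ 0.3  0.6 -4.2] w 20.7 t 12.65 j [ 0.61  0.35 -0.43 -0.   -0.8  -2.04]
shift in present axes [ 3.3 14.7 -0.6] in target axes [[3.3, 14.7, -0.6], [-3.3, 14.7, 0.6]]
```

{"fn": "play_rows", "kwargs": {"series": [[0.002,0.006,0,-0.004,-0.002,0,0.015],[0.001,0.007,0,0,0,0,0.015],[0,0.003,0,0,0,0,0.015],[0,0,0,0,0,0,0.015]]}}

```text
clock: 13.05
position: [495.8, 156.0, 80.0]
ee_rot: [0.463, 0.535, -0.535, -0.462]
contact_force: [0.6, -0.8, -3.1]
gripper_width: 21.1
```

{"fn": "play_rows", "kwargs": {"series": [[0,0.0015,0,0,0,0,0.015],[0,0.0015,0,0,0,0,0.015]]}}

```text
clock: 13.25
position: [496.5, 156.2, 77.1]
ee_rot: [0.463, 0.535, -0.535, -0.461]
contact_force: [-2.9, -0.6, 4.8]
gripper_width: 21.1
```

```bash
python3 -c "
from plan import *
show(fx(-20,4,79),YAW)"
```

```text
turn(tool) [ 0.002  0.    -0.001]
now [496.5 156.2  77.1] F [-2.9 -0.6  4.8] w 21.1 t 13.25 j [ 0.62  0.38 -0.45  0.   -0.74 -2.04]
shift in present axes [-0.6 -1.9  2.3] in target axes [[-0.6, -1.9, 2.4], [0.6, -1.9, -2.4]]
```

Contact is made at about 8 N, so I'll start stroke two.

{"fn": "play_rows", "kwargs": {"series": [[0,0.0006,-0.005,0,0,0,0.015],[0,0.0006,-0.008,0,0,0,0.015],[0,0.0006,-0.009,0.001,0,0,0.015],[0,0.0005,-0.01,0.002,0,0,0.015]]}}

```text
clock: 13.65
position: [530.6, 161.3, 77.3]
ee_rot: [0.462, 0.536, -0.535, -0.461]
contact_force: [-1.8, -0.4, 3.7]
gripper_width: 21.1
```

{"fn": "play_rows", "kwargs": {"series": [[0,0.0005,-0.01,0.001,0,0,0.015],[0,0.0005,-0.01,0.001,0,0,0.015],[0,0.0005,-0.01,0,0,0,0.015]]}}

```text
clock: 13.95
position: [563.8, 166.1, 76.6]
ee_rot: [-0.462, -0.535, 0.536, 0.462]
contact_force: [-3.3, 0.1, 6.2]
gripper_width: 21.1
```

```bash
python3 -c "
from plan import *
show(fx(88,4,77),YAW)"
```

```text
turn(tool) [-0.001  0.002 -0.001]
now [563.8 166.1  76.6] F [-3.3  0.1  6.2] w 21.1 t 13.95 j [ 0.56  0.47 -0.28  0.   -0.82 -1.99]
shift in present axes [ -0.7  -0.4 -37.6] in target axes [[-0.6, -0.4, -37.6], [0.6, -0.4, 37.6]]
```

{"fn": "play_rows", "kwargs": {"series": [[0,0.0004,-0.01,0,0,0,0.015],[0,0.0004,-0.01,0,0,0,0.015],[0,0.0004,-0.008,0,0,0,0.015],[0,0.0004,-0.006,0,0,0,0.015]]}}

```text
clock: 14.35
position: [601.1, 170.8, 75.9]
ee_rot: [-0.462, -0.533, 0.537, 0.462]
contact_force: [-2.6, 0.3, 6.9]
gripper_width: 21.0
```

{"fn": "play_rows", "kwargs": {"series": [[0,-0.008,-0.003,0,0,0,0.015],[0,-0.014,0,0,0,0,0.015],[0,-0.008,0,0,0,0,0.015],[0,0,0,0,0,0,0.015]]}}

```text
clock: 14.75
position: [606.2, 171.4, 104.7]
ee_rot: [-0.462, -0.533, 0.537, 0.463]
contact_force: [-0.1, -0.3, -3.0]
gripper_width: 21.0
```

```bash
python3 -c "
from plan import *
show([549,398,110],-.2)"
```

```text
turn(tool) [-0.005  0.345 -0.004]
now [606.2 171.4 104.7] F [-0.1 -0.3 -3. ] w 21.0 t 14.75 j [ 0.53  0.51 -0.14  0.   -0.94 -1.96]
shift in present axes [232.5  -5.9  23.8] in target axes [[210.7, -5.3, 101.1], [-210.7, -5.3, -101.1]]
```

{"fn": "play_rows", "kwargs": {"series": [[0,-0.004,0.02,0,0,0,0.015],[0,0,0.025,0,0,0,0.015],[0.015,0,0.02,0,0,0,0.015],[0.03,0,0,0,0,0,0.015],[0.035,0,-0.004,0,0.06,0,0.015],[0.03,0,-0.004,0,0.11,0,0.015],[0.025,0,0,0,0.11,0,0.015],[0.025,0,0,0,0.04,0,0.015],[0.015,0,0,0,0,0,0.015],[0,0,0,0,0,0,0.015]]}}

```text
clock: 15.75
position: [537.5, 340.6, 107.2]
ee_rot: [-0.544, -0.448, 0.453, 0.546]
contact_force: [-0.4, -1.3, -4.1]
gripper_width: 21.4
```

```bash
python3 -c "
from plan import *
show([548,396,60],-.2)"
```

```text
turn(tool) [-0.007  0.01  -0.004]
now [537.5 340.6 107.2] F [-0.4 -1.3 -4.1] w 21.4 t 15.75 j [ 0.82  0.51 -0.11 -0.   -0.95 -2.57]
shift in present axes [56.6 47.  -0.2] in target axes [[56.4, 47.2, 0.7], [-56.4, 47.2, -0.7]]
```

{"fn": "play_rows", "kwargs": {"series": [[0.015,0,0,-0.003,0.005,-0.002,0.015],[0.018,0,0,-0.003,0.005,-0.002,0.015],[0.015,0,0,0,0,0,0.015],[0.004,0.005,0,0,0,0,0.015],[0,0.015,0,0,0,0,0.015],[0,0.015,0,0,0,0,0.015],[0,0.01,0,0,0,0,0.015],[0,0,0,0,0,0,0.015]]}}

```text
clock: 16.55
position: [548.1, 393.2, 58.6]
ee_rot: [-0.548, -0.446, 0.448, 0.548]
contact_force: [0.4, -0.4, -2.7]
gripper_width: 21.2
```

```bash
python3 -c "
from plan import *
show([548,396,30],-.2)"
```

```text
turn(tool) [-0.002 -0.002 -0.001]
now [548.1 393.2  58.6] F [ 0.4 -0.4 -2.7] w 21.2 t 16.55 j [ 0.86  0.62 -0.06 -0.   -0.9  -2.63]
shift in present axes [ 2.7 28.6  0.6] in target axes [[2.7, 28.6, 0.7], [-2.7, 28.6, -0.7]]
```

{"fn": "play_rows", "kwargs": {"series": [[0.001,0.01,0,-0.002,0,-0.002,0.015],[0.001,0.01,0,0,0,-0.002,0.015],[0,0.006,0,0,0,0,0.015],[0,0,0,0,0,0,0.015]]}}

```text
clock: 16.95
position: [549.2, 395.3, 31.4]
ee_rot: [-0.547, -0.448, 0.446, 0.549]
contact_force: [-0.4, -1.0, -3.5]
gripper_width: 21.5
```

{"fn": "play_rows", "kwargs": {"series": [[0,0.002,0,0,0,0,0.015],[0,0.001,0,0,0,0,0.015]]}}

```text
clock: 17.15
position: [549.6, 395.6, 28.6]
ee_rot: [-0.547, -0.449, 0.445, 0.548]
contact_force: [-0.3, 0.8, -2.4]
gripper_width: 21.2
```

{"fn": "play_rows", "kwargs": {"series": [[0,0.0015,0,0,0,0,0.015],[0,0.001,0,0,0,0,0.015]]}}

```text
clock: 17.35
position: [549.9, 395.9, 26.7]
ee_rot: [-0.547, -0.449, 0.445, 0.549]
contact_force: [0.0, 0.3, -3.3]
gripper_width: 21.0
```

{"fn": "play_rows", "kwargs": {"series": [[0,0.0008,0,0,0,0,0.015],[0,0.0003,0,0,0,0,0.015]]}}

```text
clock: 17.55
position: [550.0, 396.1, 26.5]
ee_rot: [-0.547, -0.449, 0.445, 0.548]
contact_force: [-0.5, -0.7, -3.2]
gripper_width: 21.0
```

{"fn": "play_rows", "kwargs": {"series": [[0,0.0012,0,0,0,0,0.015]]}}

```text
clock: 17.65
position: [550.1, 396.1, 26.5]
ee_rot: [-0.547, -0.449, 0.445, 0.548]
contact_force: [-3.8, -1.1, 6.0]
gripper_width: 21.3
```

{"fn": "play_rows", "kwargs": {"series": [[0,0.001,0,0,0,0,0.015]]}}

```text
clock: 17.75
position: [550.1, 396.1, 26.5]
ee_rot: [-0.547, -0.45, 0.445, 0.548]
contact_force: [-2.5, -1.5, 3.7]
gripper_width: 21.3
```

{"fn": "play_rows", "kwargs": {"series": [[0,0.0008,0,0,0,0,0.015]]}}

```text
clock: 17.85
position: [550.1, 396.1, 26.5]
ee_rot: [-0.547, -0.45, 0.445, 0.548]
contact_force: [-2.4, -1.4, 4.1]
gripper_width: 21.0
```

{"fn": "play_rows", "kwargs": {"series": [[0,0,0,0,0,0,0.03],[0,0,0,0,0,0,0.045],[0,0,0,0,0,0,0.06],[0,0,0,0,0,0,0.06]]}}

```text
clock: 18.25
position: [551.9, 397.6, 26.5]
ee_rot: [-0.547, -0.452, 0.443, 0.548]
contact_force: [-0.3, 0.1, 0.3]
gripper_width: 60.1
```

{"fn": "play_rows", "kwargs": {"series": [[0,-0.015,0,0,0,0,0.06],[0,-0.03,0,0,0,0,0.06],[0,-0.04,0,0,0,0,0.06],[0,-0.04,0,0,0,0,0.06],[0,-0.04,0,0,0,0,0.06],[0,-0.03,0.02,0,0,0,0.06],[0,-0.02,0.04,0,0,0,0.06],[0,0,0.04,0,0,0,0.06],[0,0,0.02,0,0,0,0.06],[0,0,0,0,0,0,0.06]]}}

```text
clock: 19.25
position: [431.3, 420.4, 260.4]
ee_rot: [-0.547, -0.456, 0.438, 0.549]
contact_force: [0.8, 0.3, 1.1]
gripper_width: 59.9
```

Run:
```python
from plan import *
from bench import get_image
show([548,396,30],-.2)
d=get_image("top");np.savez("top3.npz",**d);cv2.imwrite("pics/t3.png",cv2.resize(d["color"][150:275,100:360,::-1],None,fx=3,fy=3,interpolation=cv2.INTER_CUBIC))
```

```text
turn(tool) [ 0.013 -0.003  0.022]
now [431.3 420.4 260.4] F [0.8 0.3 1.1] w 59.9 t 19.25 j [ 1.04  0.31 -0.03  0.01 -1.21 -2.82]
shift in present axes [  -5.5  231.9 -116.2] in target axes [[-0.7, 230.4, -119.3], [0.7, 230.4, 119.3]]
```

View pics/t3.png

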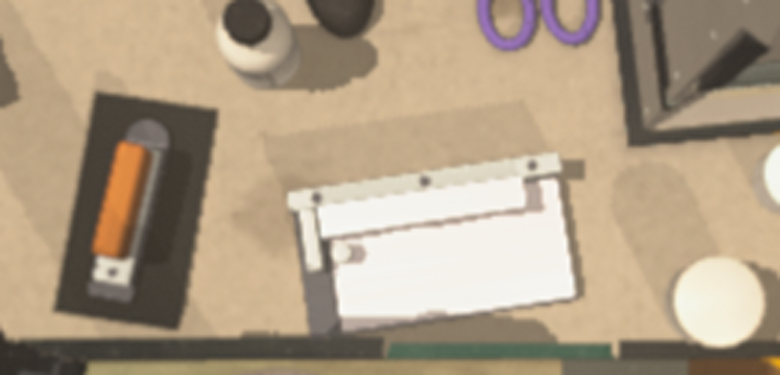

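The file is flat on the mat at (128,205) and the bar lies along the fence from (320,220) to (525,190). The bottle and jar haven't moved. One more close look will show whether the bar is flush.

Run:
```python
from plan import *
d=dict(np.load("top3.npz"));c=d["color"][195:240,192:292,::-1]
im=cv2.resize(c,None,fx=8,fy=8,interpolation=cv2.INTER_CUBIC)
def L(a,b,col):
    p=(w2px(d,[a,b])-[192,195]+.5)*8-.5
    cv2.line(im,*[tuple(int(v) for v in q) for q in p],col,1)
L(fx(45,-107,44),fx(45,107,44),(0,0,255));L(fx(21,-90,56),fx(21,90,56),(255,0,0))
im=cv2.convertScaleAbs(im,alpha=.95);im=(255*(im/255.)**2.2).astype(np.uint8)
cv2.imwrite("pics/t4.png",im)
```

```text
(no output)
```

View pics/t4.png

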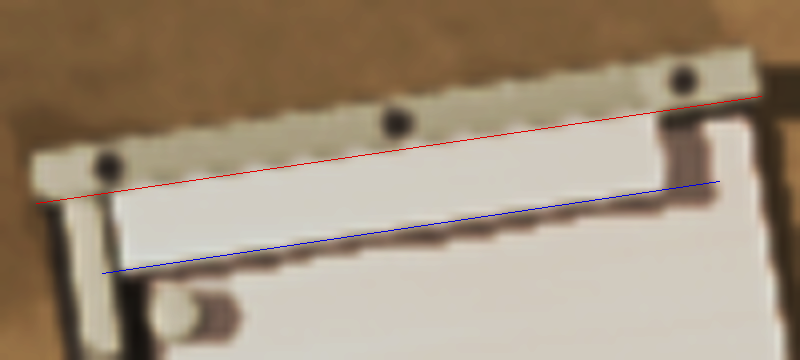

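The bar's top edge meets the fence with no visible gap. However, the fence's yaw may be about 0.005 rad more than I assumed, so the free end could be up to 1 mm off. I'll give one gentle push near the middle with shut fingers to make sure it's flush.

{"fn": "play_rows", "kwargs": {"series": [[-0.03,0.01,0,0.006,-0.05,0.01,0.01],[-0.035,0.01,0,0.006,-0.1,0.01,0.0],[-0.035,0.01,0,0,-0.1,0,0.0],[-0.035,0.01,0,0,-0.08,0,0.0],[-0.035,0.01,0,0,-0.01,0,0.0],[-0.035,0.01,0,0,0,0,0.0],[-0.02,0.01,0,0,0,0,0.0],[0,0,0,0,0,0,0.0]]}}

```text
clock: 20.1
position: [440.4, 188.9, 188.6]
ee_rot: [0.463, 0.538, -0.533, -0.461]
contact_force: [0.6, 0.2, 0.7]
gripper_width: -0.0
```

```bash
python3 -c "
from plan import *
show(fx(-20,-10,110),YAW+.004)"
```

```text
turn(tool) [ 0.008 -0.003  0.002]
now [440.4 188.9 188.6] F [0.6 0.2 0.7] w -0.0 t 20.1 j [ 0.75  0.17 -0.41  0.   -0.98 -2.17]
shift in present axes [-55.3  78.9 -47.7] in target axes [[-55.3, 78.6, -48.2], [55.3, 78.6, 48.2]]
```

{"fn": "play_rows", "kwargs": {"series": [[-0.015,0.01,-0.01,0.004,-0.003,0,0],[-0.016,0.02,-0.014,0.004,0,0,0],[-0.015,0.025,-0.014,0,0,0,0],[-0.006,0.025,-0.004,0,0,0,0],[0,0.025,0,0,0,0,0],[0,0.02,0,0,0,0,0],[0,0.01,0,0,0,0,0],[0,0,0,0,0,0,0]]}}

```text
clock: 20.9
position: [503.7, 145.9, 53.9]
ee_rot: [0.463, 0.54, -0.531, -0.46]
contact_force: [-0.2, -0.4, -0.0]
gripper_width: 0.0
```

```bash
python3 -c "
from plan import *
show(fx(10,-10,36),YAW+.004)"
```

```text
turn(tool) [ 0.014 -0.002  0.005]
now [503.7 145.9  53.9] F [-0.2 -0.4 -0. ] w 0.0 t 20.9 j [ 0.59  0.41 -0.47  0.   -0.67 -2.02]
shift in present axes [ -3.6  18.2 -21.7] in target axes [[-3.5, 17.9, -22.0], [3.5, 17.9, 22.0]]
```

{"fn": "play_rows", "kwargs": {"series": [[0,0.006,0,0.006,0,0.003,0],[0,0.006,0,0.006,0,0.002,0],[0,0.004,0,0,0,0,0],[0,0,-0.004,0,0,0,0],[0,0,-0.004,0,0,0,0],[0,0,-0.004,0,0,0,0],[0,0,-0.003,0,0,0,0],[0,0,-0.002,0,0,0,0],[0,0,0,0,0,0,0]]}}

```text
clock: 21.8
position: [525.6, 151.2, 41.1]
ee_rot: [0.463, 0.539, -0.533, -0.46]
contact_force: [-1.1, -0.4, -1.0]
gripper_width: 0.1
```

```bash
python3 -c "
from plan import *
show(fx(10,-10,36),YAW+.004)"
```

```text
turn(tool) [ 0.009 -0.     0.003]
now [525.6 151.2  41.1] F [-1.1 -0.4 -1. ] w 0.1 t 21.8 j [ 0.58  0.47 -0.42  0.   -0.67 -2.  ]
shift in present axes [-5.4  5.1  0.5] in target axes [[-5.4, 5.1, 0.5], [5.4, 5.1, -0.5]]
```

{"fn": "play_rows", "kwargs": {"series": [[0,0.0006,-0.0015,0,0,0,0]]}}

```text
clock: 21.9
position: [525.7, 150.8, 40.2]
ee_rot: [0.462, 0.538, -0.534, -0.461]
contact_force: [-5.6, 0.2, 1.3]
gripper_width: 0.2
```

{"fn": "play_rows", "kwargs": {"series": [[0,0.0006,-0.002,0,0,0,0]]}}

```text
clock: 22.0
position: [525.8, 150.2, 39.1]
ee_rot: [0.462, 0.536, -0.535, -0.461]
contact_force: [-5.7, 0.5, 3.2]
gripper_width: 0.1
```

{"fn": "play_rows", "kwargs": {"series": [[0,0.0006,-0.003,0,0,0,0]]}}

```text
clock: 22.1
position: [525.8, 149.3, 37.7]
ee_rot: [-0.461, -0.534, 0.537, 0.463]
contact_force: [-8.0, -0.1, 3.6]
gripper_width: 0.2
```

{"fn": "play_rows", "kwargs": {"series": [[0,0.0006,-0.003,0,0,0,0]]}}

```text
clock: 22.2
position: [525.8, 148.5, 36.3]
ee_rot: [-0.46, -0.531, 0.539, 0.464]
contact_force: [-7.2, -0.3, 2.5]
gripper_width: 0.5
```

{"fn": "play_rows", "kwargs": {"series": [[0,0,0.006,0,0,0,0],[0,0,0.015,0,0,0,0],[0,-0.01,0.01,0,0,0,0],[0,-0.035,0,0,0,0,0],[0,-0.04,0,0,0,0,0],[0,-0.04,0,0,0,0,0],[0.02,-0.04,0.02,0,0,0,0],[0.04,-0.02,0.02,0,0,0,0],[0.04,0,0.01,0,0,0,0],[0,0,0,0,0,0,0]]}}

```text
clock: 23.2
position: [433.7, 240.3, 237.1]
ee_rot: [0.462, 0.54, -0.531, -0.462]
contact_force: [0.5, -1.1, -0.1]
gripper_width: -0.3
```

{"fn": "play_rows", "kwargs": {"series": [[0.04,0,0.01,0,0,0,0],[0.04,0,0.01,0,0,0,0],[0.03,0,0.01,0,0,0,0],[0.02,0,0,0,0,0,0],[0,0,0,0,0,0,0],[0,0,0,0,0,0,0]]}}

```text
clock: 23.8
position: [384.5, 369.4, 244.3]
ee_rot: [0.462, 0.545, -0.526, -0.461]
contact_force: [1.8, -0.6, 1.4]
gripper_width: -0.0
```

Run:
```python
from plan import *
from bench import get_image
show([548,396,30],-.2)
d=get_image("top");np.savez("top4.npz",**d);c=d["color"]
a=cv2.resize(c[150:275,100:360,::-1],None,fx=3,fy=3,interpolation=cv2.INTER_CUBIC)
b=cv2.resize(c[200:226,200:295,::-1],(780,214),interpolation=cv2.INTER_CUBIC)
b=(255*(b/255.)**2.2).astype(np.uint8)
cv2.imwrite("pics/t5.png",np.vstack([a,b]))
```

```text
turn(tool) [0.019 0.348 0.02 ]
now [384.5 369.4 244.3] F [ 1.8 -0.6  1.4] w -0.0 t 23.8 j [ 1.07  0.2  -0.22  0.01 -1.12 -2.5 ]
shift in present axes [  -1.4  217.9 -160.9] in target axes [[58.6, 214.3, -155.0], [-58.6, 214.3, 155.0]]
```

View pics/t5.png

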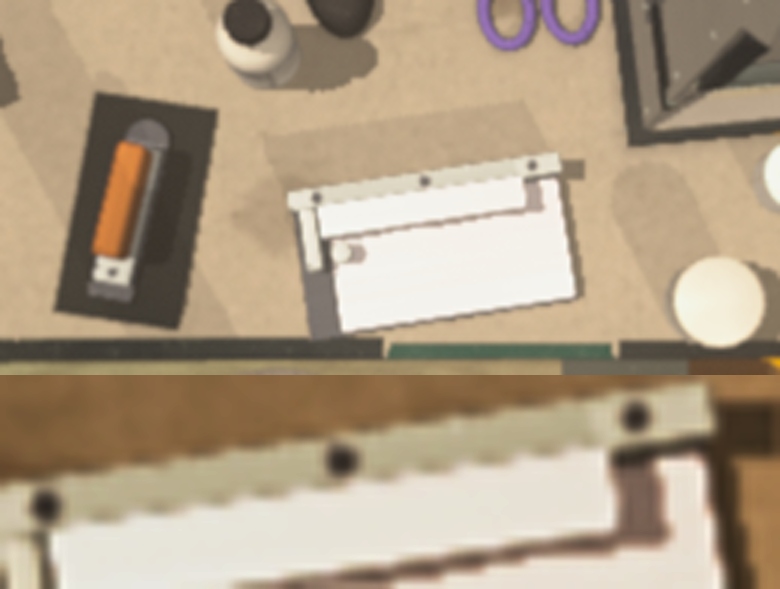

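The bar runs against the fence with no gap from (60,525) to (610,455) in the lower panel. The file is flat on the mat and the other things haven't moved, so I'll hand it in.

```bash
python3 -c "
from bench import *
job_done()"
```

```text
the job is handed in; nothing more can be done
```

I did the whole job in order and handed it in at 23.8 s of the 62 s allowed.

- **Bar:** I swung it onto the fence with both open fingers, until it stopped at the expected place with about 7 N on the tool.
- **File strokes:** I made two forward strokes of about 100 mm across the bar near its middle, at about 7–10 N. The file was lifted at least 15 mm clear for the way back.
- **File:** It is back flat on its mat. I released it once contact showed in the force reading.
- **Final push:** After the strokes I added one gentle push of about 8 N near the bar's middle with shut fingers. My measurements of the fence's direction differed by about 0.005 rad, so the bar's free end could have been up to 1 mm off.

**Last checks:** The final top picture shows the bar along the fence with no visible gap and the file flat on its mat. The bottle and jar look unmoved. The tape is only partly in that picture, and I never moved near it. The arm is clear of everything. A gap below about 1 mm would not show at this picture resolution, so whether the bar is truly flush rests on both pushes having been stopped firmly.

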